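# Ring, then show which key fits the lock

## Task

Call your flatmate by pressing the white button of the brass doorbell fully down and letting it go, then show which key belongs to the lock: point straight down at the round head of the navy parcel key, holding your closed fingertips still about 3 cm above it for two seconds, then point at the steel lock cylinder in the same way for two seconds and finish while still pointing at it. Touch no object but the doorbell, leave everything where it lies, and do not bring the fingers low over the orange key's head, so that nobody takes the wrong one.

Things in the scene. Friction and masses are not known exactly. Their poses are not given: they have to be found in the camera images.
- doorbell: Round brass doorbell plate lying flat, fixed to the shelf, 76 mm across; a 38 mm wide raised collar in its middle, 11 mm above the shelf, surrounds the button. Origin at the centre of its underside, on the shelf; z up. It is at a different place each time.
- bell_button (a joint): Travel of the white button: 0 released, 0.005 m fully down. It is pressed straight down and springs back; it takes about 1 N to start and about 4 N fully down.
- button_top (a point): Centre of the top of the white round push button, 28 mm across, in the middle of the doorbell plate; 21.5 mm above the shelf when released, 10.5 mm above the brass collar.
- parcel_key: Loose navy blue plastic parcel key lying flat, 70 mm long, 6 mm thick, 18 g: a round head 34 mm across at one end and a 9 mm wide toothed blade at the other. Origin on the shelf below the middle of its length; its x axis runs from head to blade, z up. It lies at any yaw.
- parcel_key_head (a point): Centre of the top of the navy key's round head, 6 mm above the shelf, 18 mm from the key's origin along its -x: the point to be pointed at.
- orange_key: Loose bright orange plastic key, the same shape and size as the navy one, any yaw: the wrong key. Origin and axes as for the navy key.
- orange_key_head (a point): Centre of the top of the orange key's round head, 6 mm above the shelf.
- lock_cylinder: Loose steel lock cylinder standing upright, 33 mm tall, 32 mm across with a 40 mm flange at the top, a brass disc and dark key slot in its top face. Origin at the centre of its underside, z up.
- lock_face (a point): Centre of the lock cylinder's top face (key slot), 33 mm above the shelf: the second point to be pointed at.
- river_stone: Loose smooth grey river stone, 72 mm across, 29 mm high. Origin at the centre of its underside. A bystander.
- shoe_tree: Loose light reddish-brown cedar shoe tree block, 129 mm long, 60 mm wide, 40 mm high: a block with one half-round end, and at the other a thinner neck and a round end knob towards its -x. Origin on the shelf under it, z up. A bystander.

How it is judged:
On the way, in this order (a step that is already met when the one before it is completed fails the run):
1. the doorbell button is pressed down (4 mm or more of its 5 mm) (value of joint bell_button above 0.004 m), for 0.05 s.
2. the button is released and the fingertips dwell just above the navy key's head for 1.5 s (horizontal distance between the grasp point and parcel_key_head below 0.025 m and z of the grasp point in the frame of parcel_key_head between 0.024 and 0.085 m and value of joint bell_button below 0.001 m), for 1.5 s.
3. the fingertips dwell just above the lock cylinder's top face for 1.5 s (horizontal distance between the grasp point and lock_face below 0.025 m and z of the grasp point in the frame of lock_face between 0.024 and 0.085 m), for 1.5 s.
At the end, for the whole second after the job is handed in: Still pointing at the lock: grasp point (19 mm behind the fingertips) within 25 mm horizontally of the centre of the lock face and 24 to 85 mm above it; button up (under 1 mm); lock upright; every loose object at rest within 8 mm of its start (all of step 3 and value of joint bell_button below 0.001 m and distance of each of parcel_key, orange_key, lock_cylinder, river_stone, shoe_tree from where it was at the start of the episode below 0.008 m and angle between lock_cylinder's own z axis and vertical below 0.1 rad and linear speed of each of parcel_key, orange_key, lock_cylinder, river_stone, shoe_tree below 0.02 m/s); the robot touches nothing.
It fails at once if the robot touches either key, the lock cylinder, the stone or the shoe tree ((contact force between parcel_key and the fingers above 0.2 N or contact force between parcel_key and the arm above 0.2 N) or (contact force between orange_key and the fingers above 0.2 N or contact force between orange_key and the arm above 0.2 N) or (contact force between lock_cylinder and the fingers above 0.2 N or contact force between lock_cylinder and the arm above 0.2 N) or (contact force between river_stone and the fingers above 0.2 N or contact force between river_stone and the arm above 0.2 N) or (contact force between shoe_tree and the fingers above 0.2 N or contact force between shoe_tree and the arm above 0.2 N)).
It fails at once if a loose object is moved or lifted more than 8 mm (distance of any of parcel_key, orange_key, lock_cylinder, river_stone, shoe_tree from where it was at the start of the episode above 0.008 m).
It fails at once if the fingers come low over the orange key's head (grasp point within 25 mm horizontally and under 85 mm above it) (horizontal distance between the grasp point and orange_key_head below 0.025 m and z of the grasp point in the frame of orange_key_head below 0.085 m).
It also fails if it takes over 48 s, if anything falls off the work surface, if the arm or the gripper's body presses on something with over 40 N, if the wrist force passes 120 N, or if a joint passes its speed limit or range.

## Robot

A 6-joint arm with a two-finger parallel gripper is mounted at the origin on the work surface. World frame = base frame: x ahead of the robot, y to its left, z up, the work surface at z = 0. Lengths are in m, angles in rad, forces in N, time in s.
With the tool pointing down it reaches from about 0.3 to 0.875 m from the base axis. Payload 6.4 kg.
Tool frame: the origin (TCP) lies between the finger pads; the fingertips stand 19 mm ahead of it and the grasp point (between the pads) is the TCP; z points along the fingers, y is the direction in which the jaws open and shut (so a half turn about z gives the same grasp; the last joint's range is limited). The gripper opens to 85 mm and grips with 20 to 120 N. Pads are 22 mm wide; open, the fingers measure 114 mm over their backs; the gripper's body (76 mm by 85 mm) begins 54 mm behind the grasp point. The pads swing forward as they close: fully open they stand 13 mm farther back than shut.
Start: joints at [1.079, 0.181, 1.607, -0, 1.354, -0.206], TCP at [0.162, 0.552, 0.25] pointing down, gripper open.
Joint ranges: [-2.99, 2.99], [-0.89, 2.07], [0.3, 2.58], [-1.14, 4.28], [0, 2.63], [-3.12, 3.12]. Speed limits (rad/s): [2.57, 2.57, 3.01, 3.14, 3.14, 3.14].

## Interface

Orientations are given as a unit quaternion [w, x, y, z].
In Python, from bench import * gives the robot as it stands.
- The arm moves only by the tool apply_moves, never from a script. Its argument "moves" is a list that holds one entry, the list of rows, each a list of 7 numbers: the shift along the tool's x, y, z in cm, then the turn, a rotation vector about the tool's x, y, z in rad, then the opening, from 0 (shut) to 1 (fully open). A call has 1 to 8 rows; each row is the pose to reach, as a shift and turn from the pose commanded when the call began, along the tool's axes at that moment; what a row does not reach only later rows make up. A row lasts 1/10 s, in which the tool goes at most 50 mm and 8.59 degrees, less where a joint would pass 70% of its speed; a pose out of reach is approached as far as the arm can. A call with a gripper value outside its range is refused whole. The fingers move at their own pace and stop on an object; the grip force is fixed at half the most. Time passes only in rows, so rows that repeat a pose let the fingers close. It gives the time, the measured TCP pose, the force and the opening at its end, in the units of the state.
- get_obs(): the state, without advancing time (a new reading comes with each control period).
- camera(name): name is "scene" or "side" or "wrist"; returns the picture (480x640x3 uint8, red, green, blue); there is no depth.
- get_calibration(name): a dict with "vertical_fov" (degrees; the focal length in pixels is half the picture's height over the tangent of half this angle, whatever the lens; pixels are square), "cx", "cy" (the principal point, pixels), "R" (3x3) and "t" (3): a world point X has camera coordinates R X + t. Camera axes: x right, y down, z forward; pixel columns grow to the right and rows downward; lengths in m; the calibration is good to about 2 mm. A picture is of the moment at which its call begins: read the wrist's pose just before it. get_calibration takes no time and is no camera call; for the wrist camera it gives the pose at the moment of the call.
- hand_in(): hands the job in, once; it reports no verdict.
The state is a dict: "time_s": time; "q": joint angles; "dq": joint speeds; "joint_efforts": joint torques, N m; "eef_pos": TCP position; "eef_rot": TCP orientation; "wrist_force": force on the tool from outside, world axes, zero at the start; "torque": the same for the moment, N m; "opening": opening from 0.0 (shut) to 1.0 (fully open).
Only numpy, scipy, OpenCV 4.12 (cv2) and the standard library are available. Lean on these libraries where they do the work, as an engineer would, in place of code of your own. Each camera call takes 0.05 s, during which the arm holds its last target. There are 200 camera calls.

## Working session

There is one attempt and no reset: what is moved stays moved. The work goes in short steps, Python scripts to look and compute and a tool call to move; the robot and the scene stay as the last step left them, time stands still between calls to the robot, and variables do not carry over. Pictures are saved under pics/ and viewed, about 8 in all and at most 12, crops included, and the job is handed in when it is done.

Besides the shell and the picture viewer there is one more tool, called after "Emit:" as name([rows], argument=value, ...), one row to a line, values as JSON. apply_moves: Moves the arm, as the interface text tells. Its arguments: {"type":"object","properties":{"moves":{"type":"array","items":{"type":"array","items":{"type":"array","items":{"type":"number"}}}}},"required":["moves"]}

```bash
mkdir -p pics && python3 - <<'E'
from bench import *
import cv2
o=get_obs();print(o['time_s'],o['eef_pos'],o['eef_rot'],o['opening'])
for n in ("scene","side","wrist"):
    c=get_calibration(n);print(n,c)
    cv2.imwrite(f"pics/{n}0.png",camera(n)[:,:,::-1])
E
```

```text
0.0 [0.16183342 0.55119765 0.24936221] [-3.09158482e-04  1.42419882e-01  9.89805926e-01 -8.42569737e-04] 1.0013512222299585
scene {'vertical_fov': 50.37582914610225, 'cx': 319.0520575418221, 'cy': 245.08913778738102, 'R': array([[-0.16609851,  0.98609115,  0.00596075],
       [ 0.86200859,  0.14812821, -0.48476718],
       [-0.47890758, -0.07538089, -0.87462292]]), 't': array([ 0.09421818, -0.46092461,  0.96686896])}
side {'vertical_fov': 48.91659334742652, 'cx': 327.2247188827276, 'cy': 223.57232855284192, 'R': array([[-0.85795898, -0.5132595 ,  0.02170404],
       [-0.28292203,  0.43682085, -0.85389851],
       [ 0.42879075, -0.73875045, -0.51998679]]), 't': array([0.4734341 , 0.19315496, 0.52088462])}
wrist {'vertical_fov': 64.62170849584048, 'cx': 315.3897854778349, 'cy': 239.2614020076815, 'R': array([[ 0.2817447 ,  0.95948878, -0.0010965 ],
       [ 0.92150455, -0.27027227,  0.27889473],
       [ 0.26730001, -0.07958754, -0.96032105]]), 't': array([-0.57426447, -0.03697008,  0.37839428])}
```

View pics/scene0.png

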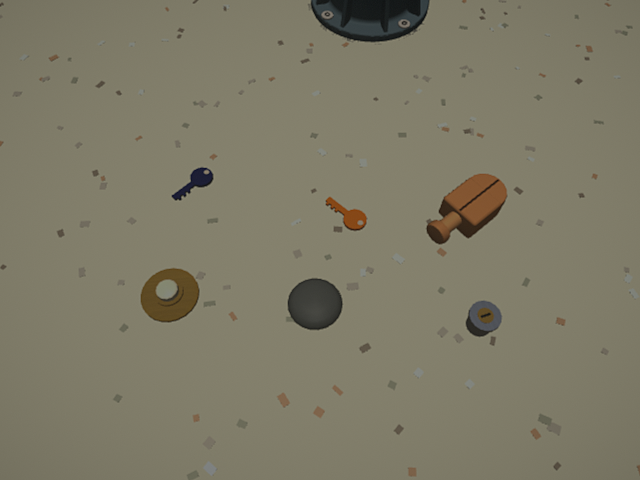

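View pics/side0.png

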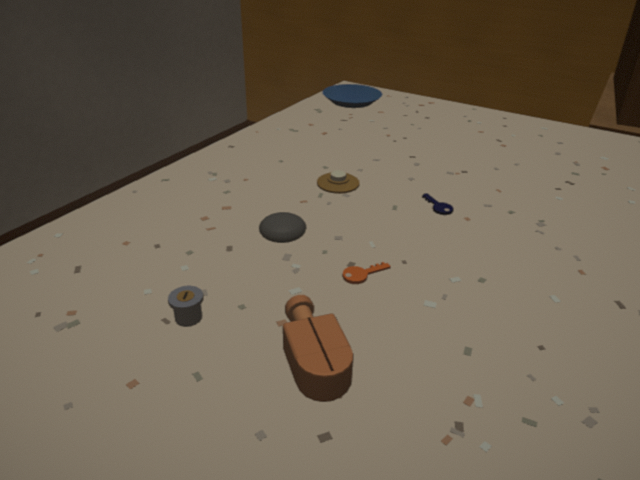

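The scene view shows the button at about (167,289), the navy head at (202,177), the orange head at (355,219) and the lock face at (485,316). The side view shows the button at (338,176), the navy head at (443,208), the orange head at (355,275) and the lock face at (186,297). I'll refine these and cast rays.

```bash
cat > h.py <<'E'
import numpy as np,cv2
def ray(c,uv):
    f=240/np.tan(np.radians(c["vertical_fov"]/2));R=np.array(c["R"]);t=np.array(c["t"])
    d=R.T@np.array([(uv[0]-c["cx"])/f,(uv[1]-c["cy"])/f,1]);return -R.T@t,d
def onplane(c,uv,z):
    o,d=ray(c,uv);return (o+d*(z-o[2])/d[2])[:2]
def mask(im,kind,z=0):
    h=cv2.cvtColor(im,cv2.COLOR_RGB2HSV).astype(int);H,S,V=h[...,0],h[...,1],h[...,2]
    m={'navy':(H>105)&(H<140)&(S>90)&(V>25),'orange':(H<12)&(S>205)&(V>90),'white':(S<60)&(V>120)}[kind]
    return m.astype(np.uint8)
def blob(m,near,r=40):
    w=np.zeros_like(m);cv2.circle(w,tuple(int(v) for v in near),r,1,-1)
    n,l,s,c=cv2.connectedComponentsWithStats(m*w);i=1+np.argmax(s[1:,4]);return (l==i).astype(np.uint8),c[i],s[i]
def head(c,m,z=0.006):
    # metric top-plane points of the key mask; head = deepest interior point
    ys,xs=np.nonzero(m);P=np.array([onplane(c,(x,y),z-.002) for x,y in zip(xs,ys)])
    ctr=P.mean(0);u=np.linalg.svd(P-ctr,full_matrices=False)[2][0];s=(P-ctr)@u
    if s.max()>-s.min(): u,s=-u,-s   # head end is nearer to the centroid
    u=-u;s=-s                        # now decide: head end = +u
    v=np.array([-u[1],u[0]]);L=s.max()-s.min()
    return P,ctr,u,s,v,L
E
python3 - <<'E'
from h import *
from bench import get_calibration
for n,pts in (("scene",dict(navy=(195,182),orange=(347,214))),("side",dict(navy=(440,206),orange=(365,272)))):
    im=cv2.imread(f"pics/{n}0.png")[:,:,::-1].copy();c=get_calibration(n)
    for k,p in pts.items():
        m,ce,s=blob(mask(im,k),p)
        P,ctr,u,ss,v,L=head(c,m)
        w=[np.ptp(((P-ctr)@v)[(ss>a)&(ss<a+.01)]) if ((ss>a)&(ss<a+.01)).any() else 0 for a in (ss.min(),ss.max()-.02)]
        if w[0]>w[1]: u,ss=-u,-ss
        mid=ctr+u*(ss.max()-.017)
        print(n,k,s[4],'len',L.round(4),'head',mid.round(4),'u',u.round(2),w)
    for k,p,z in (("button",{"scene":(167,289),"side":(338,176)}[n],.0215),("lock",{"scene":(485,316),"side":(186,297)}[n],.033),("stone",{"scene":(315,303),"side":(283,227)}[n],.012),("knob",{"scene":(438,232),"side":(299,307)}[n],.03)):
        print(n,k,onplane(c,p,z).round(4))
    q={"scene":((130,255),(205,320),(455,290),(510,345)),"side":((310,160),(365,200),(160,280),(215,330))}[n]
    t=[cv2.resize(im[a[1]:b[1],a[0]:b[0],::-1],None,fx=6,fy=6,interpolation=cv2.INTER_CUBIC) for a,b in (q[:2],q[2:])]
    H=max(x.shape[0] for x in t);t=[cv2.copyMakeBorder(x,0,H-x.shape[0],0,0,0) for x in t]
    out=np.hstack(t);print(out.shape);cv2.imwrite(f"pics/{n}_crop.png",out)
E
```

```text
scene navy 386 len 0.068 head [ 0.4528 -0.1988] u [-0.84  0.54] [np.float64(0.02691590086656968), np.float64(0.011418097112359157)]
scene orange 1 len 0.0 head [ 0.4858 -0.0049] u [-1. -0.] [0, 0]
scene button [ 0.6438 -0.1848]
scene lock [0.6173 0.2147]
scene stone [0.627  0.0047]
scene knob [0.505  0.1518]
(390, 780, 3)
side navy 151 len 0.0669 head [ 0.4537 -0.201 ] u [-0.84  0.55] [np.float64(0.024017763569538886), np.float64(0.008315877763851058)]Traceback (most recent call last):
  File "<stdin>", line 6, in <module>
  File "h.py", line 13, in blob
    n,l,s,c=cv2.connectedComponentsWithStats(m*w);i=1+np.argmax(s[1:,4]);return (l==i).astype(np.uint8),c[i],s[i]
                                                      ~~~~~~~~~^^^^^^^^^
    return _wrapfunc(a, 'argmax', axis=axis, out=out, **kwds)
    return bound(*args, **kwds)
ValueError: attempt to get argmax of an empty sequence
```

```bash
python3 - <<'E'
from h import *
from bench import get_calibration
for n,d in (("scene",dict(button=(167,289),lock=(485,316),orange=(355,219))),("side",dict(button=(338,176),lock=(186,297),orange=(355,275)))):
    c=get_calibration(n)
    for (k,p),z in zip(d.items(),(.0215,.033,.006)): print(n,k,onplane(c,p,z).round(4))
E
```

```text
scene button [ 0.6438 -0.1848]
scene lock [0.6173 0.2147]
scene orange [0.4885 0.0385]
side button [ 0.6362 -0.1765]
side lock [0.6144 0.2143]
side orange [0.4856 0.0395]
```

Emit:
apply_moves([
  [[-3,-2.5,0,0,0,0,0],[-7,-6,0,0,0,0,0],[-11,-9.4,0,0,0,0,0],[-15,-12.8,0,0,0,0,0],[-19,-16.2,0,0,0,0,0],[-23,-19.6,0,0,0,0,0],[-27,-23,0,0,0,0,0],[-31,-26.4,0,0,0,0,0]],
])

```text
time_s: 0.95
eef_pos: [0.3757, 0.2244, 0.2504]
eef_rot: [0.0, 0.142, 0.99, 0.0]
wrist_force: [0.5, 1.0, 0.4]
opening: 0.0
```

Emit:
apply_moves([
  [[-4,-3.4,0,0,0,0,0],[-8,-6.8,0.5,0,0,0,0],[-12,-10.2,1,0,0,0,0],[-16,-13.7,2,0,0,0,0],[-20,-17.1,3,0,0,0,0],[-24,-20.5,4,0,0,0,0],[-28,-23.9,4.5,0,0,0,0],[-31.5,-26.8,5,0,0,0,0]],
])

```text
time_s: 1.75
eef_pos: [0.5928, -0.1073, 0.2014]
eef_rot: [-0.0, 0.143, 0.99, 0.0]
wrist_force: [0.0, 1.1, 0.0]
opening: -0.003
```

Emit:
apply_moves([
  [[-2,-1.8,0,0,0,0,0],[-4,-3.5,0,0,0,0,0],[-4,-3.5,0,0,0,0,0],[-4,-3.5,0,0,0,0,0],[-4,-3.5,0,0,0,0,0]],
])

```text
time_s: 2.25
eef_pos: [0.6202, -0.1492, 0.2018]
eef_rot: [-0.001, 0.142, 0.99, 0.0]
wrist_force: [-0.3, 0.0, -0.3]
opening: -0.001
```

```bash
python3 - <<'E'
from bench import *
from h import *
o=get_obs();print(o['time_s'],o['eef_pos'],o['eef_rot'],o['opening'],o['wrist_force'])
c=get_calibration("wrist");im=camera("wrist");np.save("w1.npy",{**c},allow_pickle=True)
cv2.imwrite("pics/wrist1.png",im[:,:,::-1])
f=240/np.tan(np.radians(c["vertical_fov"]/2))
for p in ((.64,-.181,.0215),tuple(o['eef_pos']-[0,0,.019])):
    X=np.array(c["R"])@p+c["t"];print((X[:2]/X[2]*f+[c["cx"],c["cy"]]).round(1))
E
```

```text
2.25 [ 0.62015943 -0.14923948  0.20184219] [-5.63471367e-04  1.42058088e-01  9.89858117e-01  3.00913153e-04] -0.0006368977610765904 [-0.32013296  0.04770891 -0.33851384]
[285.6 250.5]
[315.4 305.9]
```

View pics/wrist1.png

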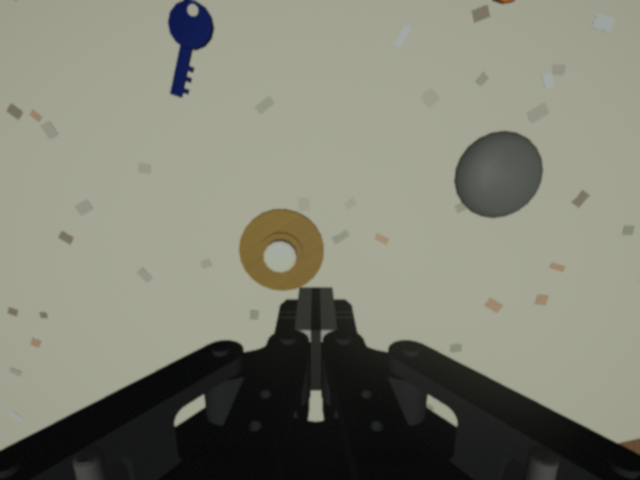

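The wrist view shows the button top at about (280,256), the navy head at (191,25), and the closed fingertips at about (316,292).

```bash
python3 - <<'E'
from h import *
from bench import *
c=get_calibration("wrist");im=cv2.imread("pics/wrist1.png")[:,:,::-1].copy();o=get_obs();p=o['eef_pos']
m,ce,s=blob(mask(im,'white'),(280,256),24);print('white',ce,s)
b=onplane(c,ce,.0215);h=onplane(c,(191,25),.006)
a=2*np.arctan2(.14206,.98986)
from scipy.spatial.transform import Rotation as Ro
q=o['eef_rot'];R=Ro.from_quat([q[1],q[2],q[3],q[0]]).as_matrix()
print('button',b.round(4),'head',h.round(4),'shift tool cm',((R.T@np.r_[b-p[:2],0.0215-p[2]+.019])*100).round(2))
E
```

```text
white [279.49620253 256.24683544] [264 241  32  31 790]
button [ 0.6436 -0.1874] head [ 0.4544 -0.1981] shift tool cm [-3.33 -3.02 16.16]
```

Emit:
apply_moves([
  [[-1.7,-1.5,3,0,0,0,0],[-3.35,-2.9,6,0,0,0,0],[-3.35,-2.9,9,0,0,0,0],[-3.35,-2.9,12,0,0,0,0],[-3.35,-2.9,14,0,0,0,0],[-3.35,-2.9,14,0,0,0,0],[-3.35,-2.9,14,0,0,0,0]],
])

```text
time_s: 3.0
eef_pos: [0.6447, -0.1868, 0.0627]
eef_rot: [-0.0, 0.142, 0.99, 0.0]
wrist_force: [0.5, -1.1, 0.3]
opening: -0.003
```

```bash
python3 - <<'E'
from bench import *
from h import *
o=get_obs();print(o['time_s'],o['eef_pos'],o['wrist_force'])
im=camera("wrist")
cv2.imwrite("pics/wrist2.png",im[:,:,::-1])
E
```

```text
3.0 [ 0.64473374 -0.18680808  0.06274127] [ 0.51578977 -1.09240289  0.2975068 ]
```

View pics/wrist2.png

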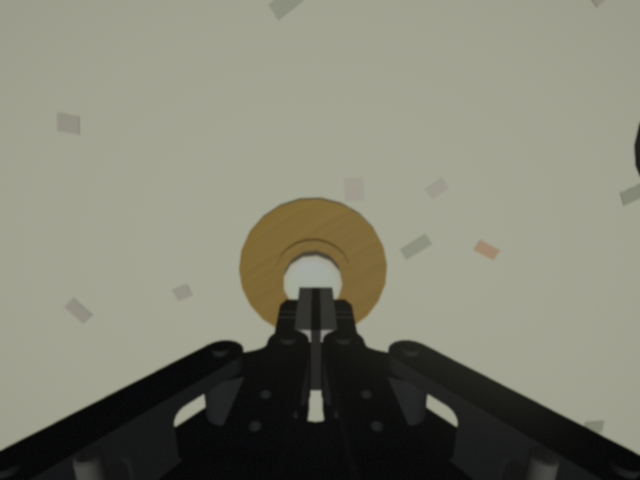

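The tips are centred over the button, at (313,280), and about 2.2 cm above it. Next is the press.

Emit:
apply_moves([
  [[0,0,1.2,0,0,0,0],[0,0,2.1,0,0,0,0],[0,0,2.4,0,0,0,0],[0,0,2.7,0,0,0,0],[0,0,2.8,0,0,0,0],[0,0,2.8,0,0,0,0],[0,0,2.8,0,0,0,0]],
])

```text
time_s: 3.75
eef_pos: [0.6445, -0.1874, 0.0354]
eef_rot: [-0.0, 0.142, 0.99, 0.0]
wrist_force: [-4.4, 2.3, 9.3]
opening: -0.003
```

It bottomed out: 9 N, with the tip at 16.4 mm. Next I release, lift and go to the navy head.

Emit:
apply_moves([
  [[0,0,-1.5,0,0,0,0],[0,0,-5,0,0,0,0],[3,-1.1,-8.5,0,0,0,0],[7,-2.5,-8.5,0,0,0,0],[11,-4,-8.5,0,0,0,0],[15,-5.4,-8.5,0,0,0,0],[18,-6.5,-8.5,0,0,0,0],[18,-6.5,-8.5,0,0,0,0]],
])

```text
time_s: 4.55
eef_pos: [0.4503, -0.1987, 0.1192]
eef_rot: [-0.001, 0.143, 0.99, 0.0]
wrist_force: [-0.2, 0.8, -0.1]
opening: -0.002
```

```bash
python3 - <<'E'
from bench import *
from h import *
o=get_obs();print(o['time_s'],o['eef_pos'],o['wrist_force'])
c=get_calibration("wrist");im=camera("wrist");cv2.imwrite("pics/wrist3.png",im[:,:,::-1])
s=camera("scene");cv2.imwrite("pics/scene3.png",s[:,:,::-1])
p=o['eef_pos'];f=240/np.tan(np.radians(c["vertical_fov"]/2))
X=np.array(c["R"])@[.4535,-.199,.006]+c["t"];print((X[:2]/X[2]*f+[c["cx"],c["cy"]]).round(1))
E
```

```text
4.55 [ 0.45031933 -0.1987053   0.1191871 ] [-0.23964947  0.7931378  -0.14872055]
[316.2 246.1]
```

View pics/wrist3.png

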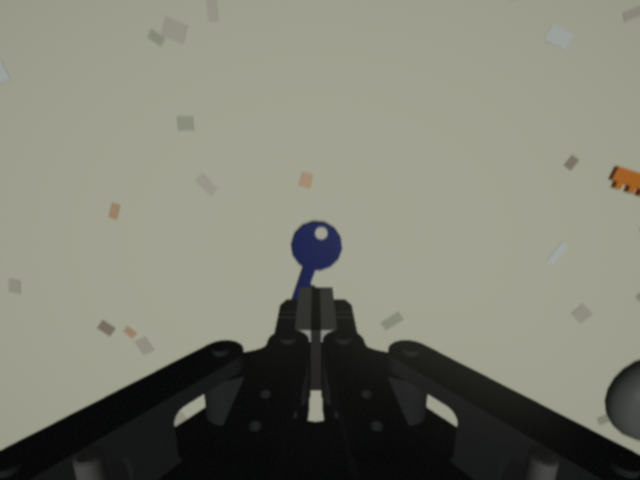

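The navy head is centred at (317,245), matching the predicted (316,246). I descend 6.4 cm and dwell.

Emit:
apply_moves([
  [[-0.3,0,2.5,0,0,0,0],[-0.3,0,5,0,0,0,0],[-0.3,0,6.4,0,0,0,0],[-0.3,0,6.4,0,0,0,0],[-0.3,0,6.4,0,0,0,0],[-0.3,0,6.4,0,0,0,0],[-0.3,0,6.4,0,0,0,0],[-0.3,0,6.4,0,0,0,0]],
])

```text
time_s: 5.45
eef_pos: [0.4571, -0.2004, 0.0561]
eef_rot: [0.001, 0.142, 0.99, -0.0]
wrist_force: [-0.7, 0.9, -0.9]
opening: 0.0
```

Emit:
apply_moves([
  [[0,0,0,0,0,0,0],[0,0,0,0,0,0,0],[0,0,0,0,0,0,0],[0,0,0,0,0,0,0],[0,0,0,0,0,0,0],[0,0,0,0,0,0,0],[0,0,0,0,0,0,0],[0,0,0,0,0,0,0]],
])

```text
time_s: 6.25
eef_pos: [0.4566, -0.2001, 0.0552]
eef_rot: [-0.0, 0.142, 0.99, 0.0]
wrist_force: [-0.5, -0.6, 0.5]
opening: 0.0
```

Emit:
apply_moves([
  [[0,0,0,0,0,0,0],[0,0,0,0,0,0,0],[0,0,0,0,0,0,0],[0,0,0,0,0,0,0],[0,0,0,0,0,0,0],[0,0,0,0,0,0,0],[0,0,0,0,0,0,0],[0,0,0,0,0,0,0]],
])

```text
time_s: 7.05
eef_pos: [0.4566, -0.2001, 0.0552]
eef_rot: [-0.0, 0.142, 0.99, 0.0]
wrist_force: [0.4, 1.2, 0.2]
opening: -0.0
```

```bash
python3 - <<'E'
from bench import *
import cv2,numpy as np
s=camera("scene");a=camera("side")
cv2.imwrite("pics/dwell1.png",np.hstack([s[100:350,50:350],a[100:350,250:550]])[:,:,::-1])
E
```

```text
(no output)
```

View pics/dwell1.png

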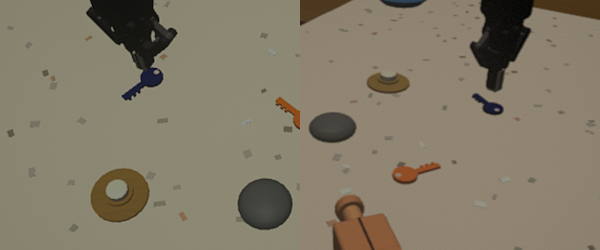

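It is pointing at the navy head with the button released and the key clear. Next I lift and travel high to the lock.

Emit:
apply_moves([
  [[0,0,-4,0,0,0,0],[0,0,-8,0,0,0,0],[0,0,-12,0,0,0,0],[-0.2,3,-14.5,0,0,0,0],[-0.6,7,-14.5,0,0,0,0],[-0.9,11,-14.5,0,0,0,0],[-1.2,15,-14.5,0,0,0,0],[-1.5,19,-14.5,0,0,0,0]],
])

```text
time_s: 7.95
eef_pos: [0.5249, -0.0205, 0.2005]
eef_rot: [0.0, 0.143, 0.99, -0.0]
wrist_force: [0.5, -0.2, 1.0]
opening: 0.002
```

Emit:
apply_moves([
  [[-0.3,4,0,0,0,0,0],[-0.6,8,0,0,0,0,0],[-1,12,0,0,0,0,0],[-1.3,16,0,0,0,0,0],[-1.7,20,0,0,0,0,0],[-1.9,23,0,0,0,0,0],[-2.1,25.3,0,0,0,0,0],[-2.1,25.3,0,0,0,0,0]],
])

```text
time_s: 8.75
eef_pos: [0.6162, 0.2176, 0.1998]
eef_rot: [-0.0, 0.141, 0.99, 0.0]
wrist_force: [-0.3, -0.6, -0.1]
opening: 0.0
```

```bash
python3 - <<'E'
from bench import *
from h import *
o=get_obs();print(o['time_s'],o['eef_pos'],o['wrist_force'])
c=get_calibration("wrist");im=camera("wrist");cv2.imwrite("pics/wrist4.png",im[:,:,::-1])
f=240/np.tan(np.radians(c["vertical_fov"]/2))
X=np.array(c["R"])@[.616,.2145,.033]+c["t"];print((X[:2]/X[2]*f+[c["cx"],c["cy"]]).round(1))
E
```

```text
8.75 [0.6162453  0.21760887 0.19984443] [-0.2781564  -0.62244787 -0.06476604]
[311.3 222.5]
```

View pics/wrist4.png

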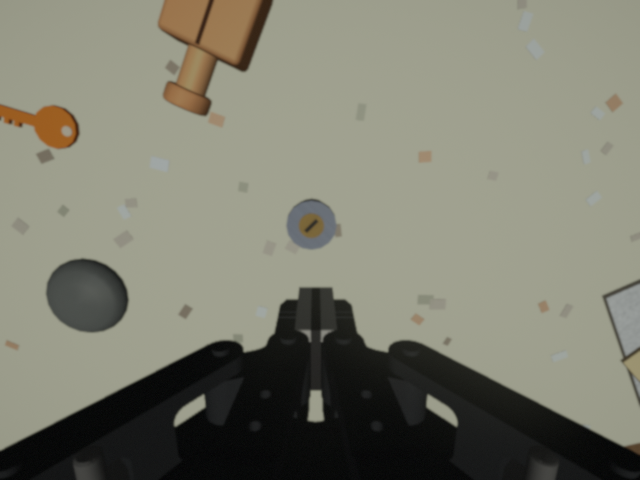

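The lock slot is at (311,226), against a predicted (311,222.5), which is within about 2 mm. I descend 11.8 cm and dwell.

Emit:
apply_moves([
  [[0,-0.2,4,0,0,0,0],[0,-0.3,8,0,0,0,0],[0,-0.3,10.5,0,0,0,0],[0,-0.3,11.8,0,0,0,0],[0,-0.3,11.8,0,0,0,0],[0,-0.3,11.8,0,0,0,0],[0,-0.3,11.8,0,0,0,0],[0,-0.3,11.8,0,0,0,0]],
])

```text
time_s: 9.6
eef_pos: [0.6164, 0.2121, 0.0842]
eef_rot: [0.002, 0.142, 0.99, 0.0]
wrist_force: [-0.2, 0.4, 0.3]
opening: 0.004
```

Emit:
apply_moves([
  [[0,0,0,0,0,0,0],[0,0,0,0,0,0,0],[0,0,0,0,0,0,0],[0,0,0,0,0,0,0],[0,0,0,0,0,0,0],[0,0,0,0,0,0,0],[0,0,0,0,0,0,0],[0,0,0,0,0,0,0]],
])

```text
time_s: 10.4
eef_pos: [0.6152, 0.2119, 0.0822]
eef_rot: [-0.0, 0.142, 0.99, -0.0]
wrist_force: [-0.7, -0.2, 0.9]
opening: -0.004
```

Emit:
apply_moves([
  [[0,0,0,0,0,0,0],[0,0,0,0,0,0,0],[0,0,0,0,0,0,0],[0,0,0,0,0,0,0],[0,0,0,0,0,0,0],[0,0,0,0,0,0,0],[0,0,0,0,0,0,0],[0,0,0,0,0,0,0]],
])

```text
time_s: 11.2
eef_pos: [0.6152, 0.2119, 0.0822]
eef_rot: [0.0, 0.142, 0.99, -0.0]
wrist_force: [0.4, 0.6, -0.5]
opening: -0.0
```

Emit:
apply_moves([
  [[0,0,0,0,0,0,0],[0,0,0,0,0,0,0],[0,0,0,0,0,0,0],[0,0,0,0,0,0,0]],
])

```text
time_s: 11.6
eef_pos: [0.6152, 0.2119, 0.0822]
eef_rot: [-0.0, 0.142, 0.99, -0.0]
wrist_force: [0.7, -0.0, 1.6]
opening: -0.002
```

```bash
python3 - <<'E'
from bench import *
import cv2,numpy as np
o=get_obs();print(o['time_s'],o['eef_pos'],o['dq'].round(3) if hasattr(o['dq'],'round') else o['dq'])
s=camera("scene");a=camera("side");s0=cv2.imread("pics/scene0.png")[:,:,::-1]
d=np.abs(s.astype(int)-s0).sum(2)
for n,(u,v,r) in dict(navy=(192,184,28),orange=(347,214,28),bell=(170,294,30),stone=(315,303,30)).items(): print(n,(d[v-r:v+r,u-r:u+r]>60).sum())
cv2.imwrite("pics/dwell2.png",np.hstack([s[120:370,120:520],a[100:350,100:500]])[:,:,::-1])
E
```

```text
11.6 [0.61517804 0.21191708 0.08221897] [0.    0.001 0.001 0.    0.    0.001]
navy 0
orange 0
bell 0
stone 0
```

View pics/dwell2.png

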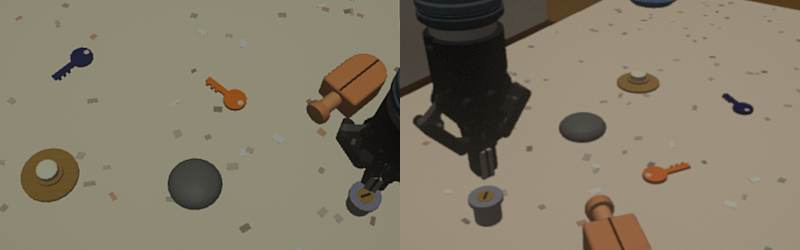

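The fingertips are over the lock with a visible gap, and nothing has been disturbed, so I'm handing in.

```bash
python3 -c "
from bench import *
print(hand_in())"
```

```text
the job is handed in; nothing more can be done
None
```

I carried out all three steps and handed the job in at about 11.7 s; `hand_in()` gives no verdict.

- **Doorbell:** I pressed the button down until it stopped, with the tips 16.4 mm above the shelf and 9 N at the wrist, then released it. Later pictures show it up.
- **Navy key:** I held the closed fingertips about 3 cm above its head for about 2 s, roughly 4 mm off my estimate of the head's centre.
- **Lock:** I pointed at it the same way for over 2 s and finished there, about 3 mm off its centre. The arm was still at hand-in.

**Last checks:** Compared with the first scene picture, nothing had changed around the two keys, the bell or the stone. The lock and shoe tree were checked only by eye: the lock stands upright with a clear gap under the tips, and the shoe tree looks undisturbed. No check failed. The first estimates of the button's position from the scene and side views differed by about 1 cm. A wrist-camera view matched the scene one within 3 mm, so I used those two.

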